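# Set the stop arm and its knurled nut on a planer jig

### The job

On the round wooden jig, swing the steel arm, which has an upright black knob on its tail to move it by, until its pointed nose points straight at the line on the small aluminium block. Then thread the knurled nut on the stud clockwise until it bottoms out, back it off a quarter turn so that the arm is just free, and finish still gripping the nut there between the fingers (do not let go). The arm must still point at the line at the end, and the other things on the bench stay where they are.

Things in the scene. Friction and masses are not known exactly. Their poses are not given: they have to be found in the camera images.
- base: Round plywood jig base, 300 mm across and 18 mm thick, fixed to the bench; origin at the centre of its underside, on the vertical axis of a 12 mm steel stud that rises from its middle to 102 mm above the bench. Arm and nut both turn about this axis. A dark boss (42 mm across) at its middle carries the arm, 28 mm above the bench.
- mark (a point): Inner end, at the top, of the dark line along a small aluminium block (24 x 22 x 14 mm, fixed on the base near its rim, differently placed each time): 124 mm from the stud axis, 32 mm above the bench. Its x axis points radially outward from the stud along the line, z up.
- stop_arm (a joint): Angle (rad) of the steel stop arm about the stud, counter-clockwise from above positive; 0 when the nose lies along the base's own +x axis; can go from -1.5 to 1.7. It starts turned counter-clockwise of the mark by 0.5 to 1.7 rad. Stiff (about 0.12 N m), stays where it is left.
- nose_tip (a point): Tip of the arm's pointed nose, on its top face, 114 mm from the stud axis, 39 mm above the bench; its x axis points along the arm from the stud outward through the nose, z up. The arm is a flat steel bar 30 mm wide and 10 mm thick (29 to 39 mm above the bench), reaching 114 mm from the axis at the nose and 116 mm at the tail.
- knob_mid (a point): Grip point of the arm's handle: an upright round black knob, 20 mm across, standing on the tail, exactly opposite the nose, 100 mm from the stud axis. It rises from 39 to 81 mm above the bench; this point is on its axis 64 mm above the bench. Its x axis is that of the arm.
- knurled_nut: Round steel knurled nut on the stud above the arm: a foot 26 mm across and 12 mm high, and over it the knurled part, 40 mm across and 30 mm high. Origin on the stud axis at the underside of the foot; its x and y axes do not turn with the nut. It goes down 6 mm a turn when turned clockwise seen from above. Bottomed out, its underside is 40.5 mm above the bench (knurl from 52.5 to 82.5 mm). The stud stands out above the nut.
- nut_mid (a point): Centre of the knurled part, on the stud axis, 27 mm above the underside of the nut: where to grip it, with the fingers on either side, at any yaw. Its axes do not turn with the nut.
- nut_turn (a joint): Angle (rad) by which the nut is unscrewed: 0 when bottomed out (hard stop), growing as it is turned counter-clockwise seen from above, up to 4.6. It starts 2.1 to 3.4 rad from bottoming. About 0.06 N m of friction; it stays where it is left. A dark line on its top face turns with it.
- offcut: Bystander: pine board offcut, 170 x 90 x 28 mm; origin at the centre of its underside. Leave alone.
- push_block: Bystander: dark wooden push block, 200 x 85 mm, 70 mm high with its grip; origin at the centre of its underside. Leave alone.
- glue: Bystander: white glue bottle, 60 mm across, 140 mm high; origin at the centre of its underside. Leave alone.

How it is judged:
By the outcome, as a careful person would: the job done as asked, in the order asked, and still so for the second after the job is handed in, while the arm keeps its last pose, push and grip.
It also fails if it takes over 67 s, if anything falls off the work surface, if the arm or the gripper's body presses on something with over 40 N, if the wrist force passes 120 N, or if a joint passes its speed limit or range.

### The arm

A 6-joint arm with a two-finger parallel gripper is mounted at the origin on the work surface. World frame = base frame: x ahead of the robot, y to its left, z up, the work surface at z = 0. Lengths are in m, angles in rad, forces in N, time in s.
With the tool pointing down it reaches from about 0.325 to 0.775 m from the base axis. Payload 5.5 kg.
Tool frame: the origin (TCP) lies between the finger pads; the fingertips stand 8 mm ahead of it and the grasp point (between the pads) lies 11 mm behind it; z points along the fingers, x is the direction in which the jaws open and shut, and the axes are right-handed (so a half turn about z gives the same grasp; the last joint's range is limited). The gripper opens to 88 mm and grips with 3 to 60 N. Pads are 20 mm wide; open, the fingers measure 115 mm over their backs; the gripper's body (75 mm by 178 mm) begins 61 mm behind the grasp point.
Start: joints at [-1.34, 0.091, 1.231, -0, 1.82, -0.057], TCP at [0.17, -0.575, 0.231] pointing down, gripper open.
Joint ranges: [-2.87, 2.87], [-0.86, 2.18], [0.17, 2.46], [-1.51, 4.65], [0.06, 2.69], [-2.65, 2.65]. Speed limits (rad/s): [2.57, 2.57, 3.01, 3.14, 3.14, 3.14].

### API

Orientations are given as a rotation vector (axis times angle).
In Python, from rig import env gives the robot as it stands.
- The arm moves only by the tool jog_arm, never from a script. Its argument "motion" is a list of rows, each a list of 3 entries, a list of its own where there are three numbers: the closure, from -1 (fully open) to 1 (shut), then the shift along the tool's x, y, z normalised to -1 to 1, where 1 is 100 mm, then the turn, a rotation vector about the tool's x, y, z normalised to -1 to 1, where 1 is 30 degrees. A call has 1 to 5 rows; each row is the pose to reach, as a shift and turn from the pose commanded when the call began, along the tool's axes at that moment; what a row does not reach only later rows make up. A row lasts 1/10 s, in which the tool goes at most 50 mm and 8.59 degrees, less where a joint would pass 70% of its speed; a pose out of reach is approached as far as the arm can. A call with a number of a shift or a turn outside -1 to 1 is refused whole. A call with a gripper value outside its range is refused whole. The fingers move at their own pace and stop on an object; "squeeze" is the grip in N (left out, the last holds). Time passes only in rows, so rows that repeat a pose let the fingers close. It gives the time, the measured TCP pose, the force and the opening at its end, in the units of the state.
- env.read_state(): the state, without advancing time (a new reading comes with each control period).
- env.snapshot(name): name is "scene" or "top"; returns a dict with "color" (384x512x3 uint8, red, green, blue), "z_map" (384x512 float32, m along the optical axis (not along the pixel's ray), 0 where there is no reading), "vertical_fov" (degrees; the focal length in pixels is half the picture's height over the tangent of half this angle, whatever the lens; pixels are square), "cx", "cy" (the principal point, pixels), "k1" (the pictures are not rectified: a ray, as slopes to the right and down, at radius r is drawn at 1 + k1 r^2 times it, then the intrinsics apply), "extrinsics" (4x4, takes a point from world to camera coordinates). Camera axes: x right, y down, z forward; pixel columns grow to the right and rows downward; lengths in m; the calibration is good to about 2 mm. A picture is of the moment at which its call begins.
- env.job_done(): hands the job in, once; it reports no verdict.
The state is a dict: "time_s": time; "joint_positions": joint angles; "dq": joint speeds; "joint_efforts": joint torques, N m; "tcp_pos": TCP position; "tcp_rot": TCP orientation; "wrist_force": force on the tool from outside, world axes, zero at the start; "wrist_torque": the same for the moment, N m; "finger_gap": finger opening in m.
Only numpy, scipy, OpenCV 4.12 (cv2) and the standard library are available. Lean on these libraries where they do the work, as an engineer would, in place of code of your own. Each camera call takes 0.05 s, during which the arm holds its last target. There are 200 camera calls.

## Working session

There is one attempt and no reset: what is moved stays moved. The work goes in short steps, Python scripts to look and compute and a tool call to move; the robot and the scene stay as the last step left them, time stands still between calls to the robot, and variables do not carry over. Pictures are saved under pics/ and viewed, about 8 in all and at most 12, crops included, and the job is handed in when it is done.

Besides the shell and the picture viewer there is one more tool, called after "Call:" by a JSON object that holds its "fn" and its "kwargs", one argument or row to a line. jog_arm: Moves the arm, as the interface text tells. Its arguments: {"type":"object","properties":{"motion":{"type":"array"},"squeeze":{"type":"number"}},"required":["motion"]}

```bash
mkdir -p pics; ls
cat > h.py <<'E'
import numpy as np, cv2
from rig import env
from scipy.spatial.transform import Rotation as R
def cam(s):
    f=s["color"].shape[0]/2/np.tan(np.radians(s["vertical_fov"]/2))
    return f,s["cx"],s["cy"],s["k1"],np.array(s["extrinsics"])
def ray(s,u,v):
    f,cx,cy,k,E=cam(s); d=np.array([(u-cx)/f,(v-cy)/f]); p=d.copy()
    for _ in range(20): p=d/(1+k*(p@p))
    return p
def onplane(s,u,v,z):
    E=cam(s)[4]; p=ray(s,u,v); Rm=E[:3,:3]; c=-Rm.T@E[:3,3]; w=Rm.T@np.array([*p,1])
    return c+w*(z-c[2])/w[2]
def deproj(s,u,v):
    E=cam(s)[4]; p=ray(s,u,v); z=s["z_map"][int(round(v)),int(round(u))]
    return E[:3,:3].T@(np.array([*p,1])*z-E[:3,3])
def proj(s,P):
    f,cx,cy,k,E=cam(s); q=E[:3,:3]@np.asarray(P)+E[:3,3]; p=q[:2]/q[2]; p=p*(1+k*(p@p)); return p*f+[cx,cy]
def save(s,name,crop=None,sc=1):
    im=s["color"][...,::-1]
    if crop: im=im[crop[1]:crop[3],crop[0]:crop[2]]
    cv2.imwrite("pics/"+name,cv2.resize(im,None,fx=sc,fy=sc,interpolation=cv2.INTER_CUBIC))
E
python3 - <<'E'
from h import *
import pickle
S={n:env.snapshot(n) for n in("scene","top")}
pickle.dump(S,open("s0.pkl","wb"))
for n,s in S.items(): print(n,cam(s)); save(s,n+"0.png",None,1.5)
print(env.read_state())
E
```

```text
pics
scene (np.float64(400.1258481652667), 257.2689845367507, 188.6559016634422, -0.1241662266697275, array([[-0.46251012,  0.88653432,  0.01188634,  0.26706495],
       [ 0.51352615,  0.27879018, -0.81152136, -0.22545489],
       [-0.72275534, -0.3692329 , -0.58420184,  1.54148678],
       [ 0.        ,  0.        ,  0.        ,  1.        ]]))
top (np.float64(346.94918784423766), 259.6508661467572, 196.44617563893274, -0.09485696713105828, array([[ 0.0236994 , -0.99971764, -0.00172507, -0.01610105],
       [-0.99702132, -0.02350873, -0.07345623,  0.59203856],
       [ 0.07339494,  0.0034608 , -0.99729695,  0.98525548],
       [ 0.        ,  0.        ,  0.        ,  1.        ]]))
{'time_s': 0.1, 'joint_positions': array([-1.33972114e+00,  9.18207832e-02,  1.23174390e+00, -5.98038814e-06,
        1.81977865e+00, -5.66855741e-02]), 'dq': array([ 0.00077678, -0.0025196 , -0.00143596,  0.00152185, -0.00068878,
       -0.00010325]), 'joint_efforts': array([ 3.71127753e-03, -4.47857451e+01, -4.07570636e+01,  7.02096568e-02,
        2.85073469e-02, -1.03950224e-04]), 'tcp_pos': array([ 0.17023371, -0.57509625,  0.22960982]), 'tcp_rot': array([-2.51610760e+00,  1.87929787e+00,  2.11156923e-03]), 'wrist_force': array([ 1.45172043, -0.61158112,  0.33821013]), 'wrist_torque': array([ 0.01430578, -0.03507597,  0.03530175]), 'finger_gap': 0.0879591544904894}
```

View pics/top0.png

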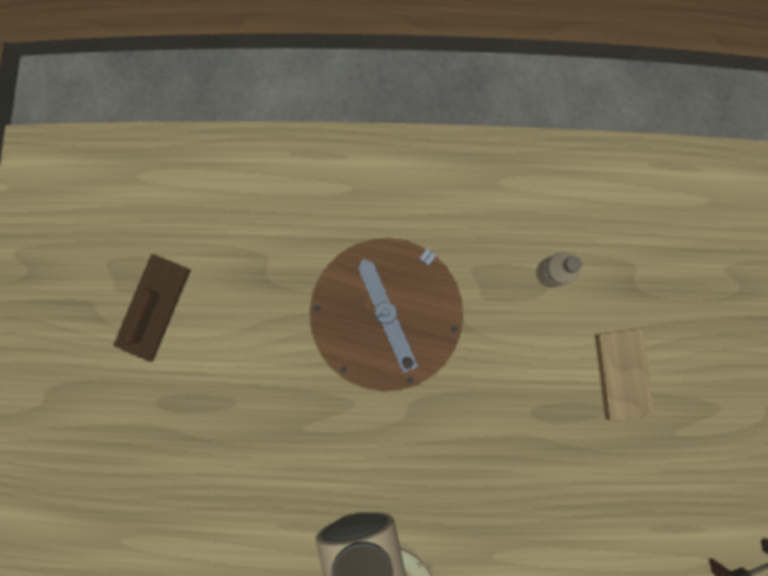

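View pics/scene0.png

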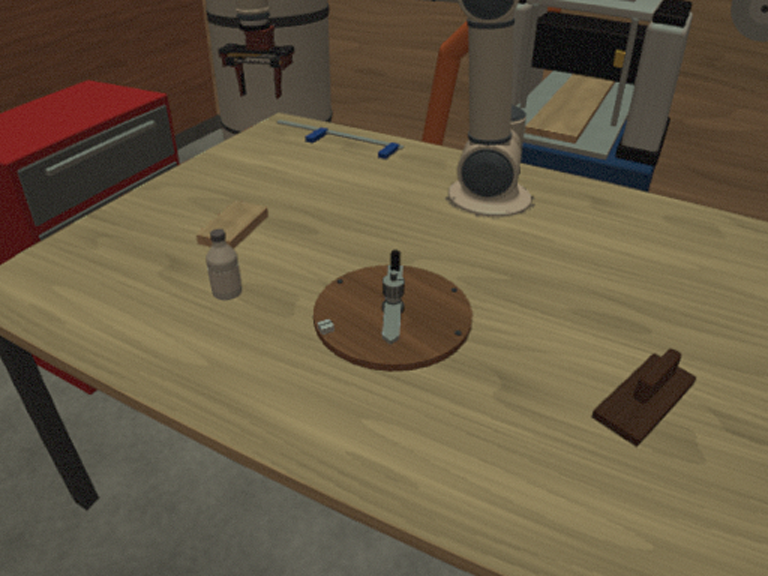

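```bash
cat > m.py <<'E'
from h import *
from scipy.optimize import least_squares
def circ(P,r=None):
    f=lambda q: np.hypot(P[:,0]-q[0],P[:,1]-q[1])-q[2]
    q=least_squares(f,[*P.mean(0),.15],loss="soft_l1",f_scale=.001); return q.x,np.sqrt(np.mean(q.fun**2))
def big(m):
    c,_=cv2.findContours(m.astype(np.uint8),cv2.RETR_EXTERNAL,cv2.CHAIN_APPROX_NONE); return max(c,key=cv2.contourArea)[:,0]
def base(s,cen):
    im=cv2.GaussianBlur(s["color"],(3,3),0).astype(int)
    yy,xx=np.mgrid[:384,:512]; near=np.hypot(xx-cen[0],yy-cen[1])<62
    table=(im[...,1]>im[...,0]*0.82)&(im[...,0]>im[...,2]+20)
    c=big(near&~table)
    P=np.array([onplane(s,u,v,.018)[:2] for u,v in c]); return circ(P)
def bright(s,cen):
    im=s["color"].astype(int); yy,xx=np.mgrid[:384,:512]
    m=(np.hypot(xx-cen[0],yy-cen[1])<58)&(im[...,2]>im[...,0]-12)&(im.sum(2)>250)
    n,l,st,ce=cv2.connectedComponentsWithStats(m.astype(np.uint8),connectivity=8)
    return [(i,st[i,4],ce[i]) for i in range(1,n) if st[i,4]>5],l
E
python3 - <<'E'
from m import *
import pickle
S=pickle.load(open("s0.pkl","rb")); s=S["top"]; cen=(257.5,209)
b,e=base(s,cen); print("base",b,e); O=b[:2]
print(s["color"][171,285],s["color"][190,250],s["color"][210,230],s["color"][210,180])
comps,l=bright(s,cen)
for i,a,c in comps: print(i,a,c)
ang=lambda p:np.degrees(np.arctan2(*(p[:2]-O)[::-1]))
for i,a,c in comps:
    p=onplane(s,*c,.032 if a<150 else .039); print(i,p,ang(p),np.hypot(*(p[:2]-O)))
    if a>150:
        v,u=np.where(l==i); Q=np.array([onplane(s,x,y,.039)[:2] for x,y in zip(u,v)])
        print("line",cv2.fitLine(Q.astype(np.float32),cv2.DIST_HUBER,0,.001,.001).ravel())
        d=np.hypot(*(Q-O).T); k=Q[d.argsort()[-6:]]; print(k,d.max(),[ang(x) for x in k])
# knob: dark
im=s["color"].astype(int); yy,xx=np.mgrid[:384,:512]
m=(np.hypot(xx-271,yy-241)<9)&(im.sum(2)<150); print(m.sum()); c=(xx[m].mean(),yy[m].mean()); p=onplane(s,*c,.078); print("knob",c,p,ang(p),np.hypot(*(p[:2]-O)), deproj(s,*c))
for u in [(257,209)]: print(deproj(s,*u))
save(s,"c0.png",(200,152,316,266),6)
E
```

```text
base [0.5564851  0.00430258 0.14512479] 0.0014320963327421792
[112 121 130] [115 126 135] [93 72 52] [141 132  98]
1 68 [284.69117647 170.94117647]
2 840 [257.19166667 208.67738095]
1 [ 0.66712317 -0.07276047  0.032     ] -34.85848081972399 0.13483135564178403
2 [0.55592972 0.00400604 0.039     ] -151.9007810773336 0.000629598633962358
line [0.9083379  0.41823706 0.55613124 0.00410476]
[[ 0.45130175 -0.04041453]
 [ 0.44835543 -0.03482103]
 [ 0.45431209 -0.04883925]
 [ 0.45725783 -0.05443786]
 [ 0.44842037 -0.0376488 ]
 [ 0.45437604 -0.05166855]] 0.11644324292971048 [np.float64(-156.96796142686458), np.float64(-160.108799586256), np.float64(-152.52032856925243), np.float64(-149.37536597168625), np.float64(-158.78348636167894), np.float64(-151.27062611483325)]
0<stdin>:17: RuntimeWarning: Mean of empty slice.
  ret = ret.dtype.type(ret / rcount)
Traceback (most recent call last):
  File "h.py", line 15, in deproj
    E=cam(s)[4]; p=ray(s,u,v); z=s["z_map"][int(round(v)),int(round(u))]
                                                ~~~~~^^^
ValueError: cannot convert float NaN to integer
```

Run:
```python
from m import *
import pickle
S=pickle.load(open("s0.pkl","rb")); s=S["top"]
O=np.array([.5563,.0042]); ang=lambda p:np.degrees(np.arctan2(*(p[:2]-O)[::-1]))
im=s["color"].astype(int); yy,xx=np.mgrid[:384,:512]
sub=im.sum(2)[232:252,262:282]; print(sub.min(), sub[::2,::2])
m=(np.hypot(xx-271,yy-241)<7)&(im.sum(2)<200); print(m.sum()); c=(xx[m].mean(),yy[m].mean()); p=onplane(s,*c,.07); print("knob",c,p,ang(p),np.hypot(*(p[:2]-O)), deproj(s,*c))
# stereo check of the predicted stud, knob in scene
sc=S["scene"]
for n,P in dict(stud=[*O,.102],knob=[.4655,-.0376,.081],nose=[*(O+.114*np.array([.908,.418])),.039],mark=[.6671-.011*.82,-.0728+.011*.57,.032]).items():
    print(n,proj(s,P),proj(sc,P), deproj(sc,*proj(sc,P)),P)
a=cv2.resize(s["color"][152:266,200:316,::-1],(580,570),interpolation=cv2.INTER_CUBIC)
cv2.imwrite("pics/c0.png",a); save(sc,"c1.png",(200,160,325,250),6)
```

```text
170 [[334 374 380 380 379 371 241 233 238 241]
 [286 371 378 378 377 378 302 241 233 234]
 [245 355 370 379 372 375 364 247 240 237]
 [236 302 369 339 233 236 340 292 231 226]
 [234 256 360 251 175 180 224 316 246 236]
 [241 240 332 257 192 186 210 343 276 239]
 [249 250 285 331 207 203 292 364 288 235]
 [242 249 244 326 342 310 291 268 244 240]
 [237 239 238 272 282 248 250 250 249 249]
 [224 227 228 234 240 233 233 246 246 244]]
21
knob (np.float64(271.04761904761904), np.float64(241.04761904761904)) [ 0.46686625 -0.03641239  0.07      ] -155.5769229286888 0.0982230156743381 [ 0.46761936 -0.03596144  0.08398681]
stud [256.91427752 207.63157451] [262.72582587 180.7211289 ] [0.55583035 0.00396959 0.10163918] [np.float64(0.5563), np.float64(0.0042), 0.102]
knob [271.60057551 241.78589485] [263.89036885 167.27687089] [ 0.46730125 -0.03672189  0.08228494] [0.4655, -0.0376, 0.081]
nose [241.40308637 172.09241396] [260.52349653 226.246003  ] [0.65980812 0.05185008 0.03899622] [np.float64(0.6598120000000001), np.float64(0.051852), 0.039]
mark [282.48178792 173.99026052] [221.51682329 213.99431757] [ 0.64292668 -0.07659372  0.01712849] [0.65808, -0.06653, 0.032]
```

View pics/c0.png

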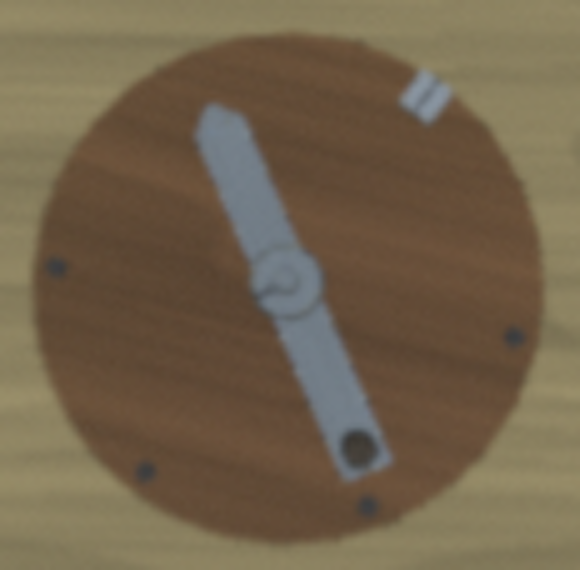

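View pics/c1.png

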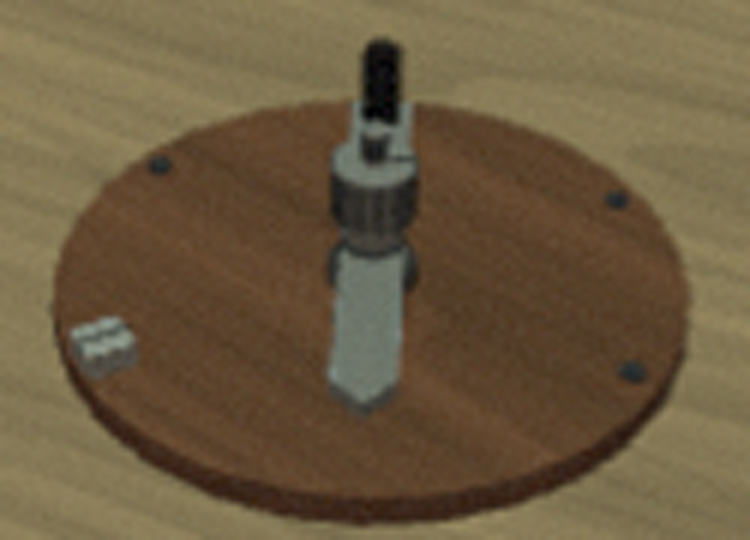

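The top view shows the nose at (243,173), the knob at (271,241), the block at (285,171) and the nut at (257,208), in full-frame pixels. The arm is at about 24.7° and the mark at −34.9°. The scene view agrees on the stud position to within 1 mm. I'm starting the transit.

Call:
{"fn": "jog_arm", "kwargs": {
  "motion": [
    [-1,[-0.86,-0.87,0],[0,0,0]],
    [-1,[-0.86,-0.87,0],[0,0,0]],
    [-1,[-0.86,-0.87,0],[0,0,0]]
  ]
}}

```text
time_s: 0.4
tcp_pos: [0.2307, -0.4655, 0.2303]
tcp_rot: [-2.517, 1.877, 0.001]
wrist_force: [0.1, -0.6, 0.1]
finger_gap: 0.0878
```

Call:
{"fn": "jog_arm", "kwargs": {
  "motion": [
    [-1,[-0.86,-0.87,0],[0,0,0]],
    [-1,[-0.86,-0.87,0],[0,0,0]],
    [-1,[-0.86,-0.87,0],[0,0,0]]
  ]
}}

```text
time_s: 0.7
tcp_pos: [0.2896, -0.3581, 0.2306]
tcp_rot: [-2.518, 1.876, -0.0]
wrist_force: [0.4, -0.1, 0.4]
finger_gap: 0.0878
```

Call:
{"fn": "jog_arm", "kwargs": {
  "motion": [
    [-1,[-0.86,-0.87,0],[0,0,0]],
    [-1,[-0.86,-0.87,0],[0,0,0]],
    [-1,[-0.86,-0.87,0],[0,0,0]]
  ]
}}

```text
time_s: 1.0
tcp_pos: [0.3484, -0.2509, 0.2305]
tcp_rot: [-2.519, 1.876, 0.0]
wrist_force: [-0.2, -0.6, 0.6]
finger_gap: 0.0877
```

Call:
{"fn": "jog_arm", "kwargs": {
  "motion": [
    [-1,[-0.86,-0.87,0],[0,0,0]],
    [-1,[-0.86,-0.87,0],[0,0,0]],
    [-1,[-0.86,-0.87,0],[0,0,0]]
  ]
}}

```text
time_s: 1.3
tcp_pos: [0.4073, -0.1436, 0.2304]
tcp_rot: [-2.519, 1.876, 0.001]
wrist_force: [0.0, -0.4, 0.2]
finger_gap: 0.0878
```

Call:
{"fn": "jog_arm", "kwargs": {
  "motion": [
    [-1,[-0.86,-0.87,0],[0,0,-0.27]],
    [-1,[-0.86,-0.87,0],[0,0,-0.27]],
    [-1,[-0.86,-0.87,0],[0,0,-0.27]],
    [-1,[-0.86,-0.87,0],[0,0,-0.27]]
  ]
}}

```text
time_s: 1.7
tcp_pos: [0.4659, -0.0371, 0.2298]
tcp_rot: [2.647, -1.691, -0.003]
wrist_force: [0.8, 0.1, 0.1]
finger_gap: 0.0877
```

```bash
cat > d.py <<'E'
import sys
from h import *
def rep(target,jawdeg=None,zt=None):
    s=env.read_state(); r=R.from_rotvec(s["tcp_rot"]); M=r.as_matrix(); p=s["tcp_pos"]
    jaw=np.degrees(np.arctan2(M[1,0],M[0,0]))
    print("t",s["time_s"],"p",p.round(4),"jaw",jaw.round(2),"tilt",np.degrees(np.arccos(-M[2,2])).round(2),"q6",s["joint_positions"][5].round(3),"F",s["wrist_force"].round(1),"T",s["wrist_torque"].round(3),"gap",s["finger_gap"].round(4))
    if target is not None: print("tool shift /100mm",(M.T@(np.array(target)-p)/.1).round(3))
    if jawdeg is not None: print("tool rz /30deg",-((jawdeg-jaw+90)%180-90)/30)
if __name__=="__main__":
    a=[float(x) for x in sys.argv[1:]]; rep(a[:3] if a else None,a[3] if len(a)>3 else None)
E
python3 d.py .466 -.037 .053 -65.3
```

```text
Traceback (most recent call last):
  File "d.py", line 10, in <module>
    a=[float(x) for x in sys.argv[1:]]; rep(a[:3] if a else None,a[3] if len(a)>3 else None)
                                        ~~~^^^^^^^^^^^^^^^^^^^^^^^^^^^^^^^^^^^^^^^^^^^^^^^^^
  File "d.py", line 6, in rep
    print("t",s["time_s"],"p",p.round(4),"jaw",jaw.round(2),"tilt",np.degrees(np.arccos(-M[2,2])).round(2),"q6",s["joint_positions"][5].round(3),"F",s["wrist_force"].round(1),"T",s["wrist_torque"].round(3),"gap",s["finger_gap"].round(4))
                                                                                                                                                                                                                    ^^^^^^^^^^^^^^^^^^^^^
AttributeError: 'float' object has no attribute 'round'
```

```bash
sed -i 's/s\["finger_gap"\].round(4)/round(float(s["finger_gap"]),4)/' d.py; python3 d.py .466 -.037 .054 -65.3
```

```text
t 1.7 p [ 0.4659 -0.0371  0.2298] jaw -65.15 tilt 0.1 q6 0.985 F [0.8 0.1 0.1] T [ 0.02  -0.007 -0.011] gap 0.0877
tool shift /100mm [ 0.002 -0.003  1.758]
tool rz /30deg 0.004930167146042663
```

Call:
{"fn": "jog_arm", "kwargs": {
  "motion": [
    [-1,[0,0,0.88],[0,0,0]],
    [-1,[0,0,0.88],[0,0,0]]
  ]
}}

```text
time_s: 1.9
tcp_pos: [0.4651, -0.0403, 0.1413]
tcp_rot: [2.643, -1.697, 0.001]
wrist_force: [0.1, 0.5, -1.0]
finger_gap: 0.0875
```

Call:
{"fn": "jog_arm", "kwargs": {
  "motion": [
    [-1,[0,0,0.4],[0,0,0]],
    [-1,[0,0,0.88],[0,0,0]],
    [-1,[0,0,0.88],[0,0,0]]
  ]
}}

```text
time_s: 2.2
tcp_pos: [0.46, -0.0399, 0.0472]
tcp_rot: [2.637, -1.696, -0.019]
wrist_force: [-0.5, -0.0, 0.2]
finger_gap: 0.0878
```

Call:
{"fn": "jog_arm", "kwargs": {
  "motion": [
    [0.9,[0,0,0],[0,0,0]],
    [0.9,[0,0,0],[0,0,0]],
    [0.9,[0,0,0],[0,0,0]],
    [0.9,[0,0,0],[0,0,0]],
    [0.9,[0,0,0],[0,0,0]]
  ],
  "squeeze": 10
}}

```text
time_s: 2.7
tcp_pos: [0.4661, -0.0397, 0.056]
tcp_rot: [-2.643, 1.697, -0.003]
wrist_force: [-0.2, 0.2, -1.0]
finger_gap: 0.0512
```

```bash
python3 d.py .466 -.037 .053 -65.3
```

```text
t 2.7 p [ 0.4661 -0.0397  0.056 ] jaw -65.41 tilt 0.12 q6 0.984 F [-0.2  0.2 -1. ] T [-0.027 -0.001 -0.012] gap 0.0512
tool shift /100mm [-0.025 -0.01   0.03 ]
tool rz /30deg -0.003522556061399011
```

Call:
{"fn": "jog_arm", "kwargs": {
  "motion": [
    [0.9,[-0.02,0,0.02],[0,0,0]],
    [0.9,[-0.02,0,0.02],[0,0,0]],
    [0.9,[-0.02,0,0.02],[0,0,0]],
    [0.9,[-0.02,0,0.02],[0,0,0]],
    [0.9,[-0.02,0,0.02],[0,0,0]]
  ],
  "squeeze": 10
}}

```text
time_s: 3.2
tcp_pos: [0.4645, -0.0378, 0.0525]
tcp_rot: [2.643, -1.697, -0.0]
wrist_force: [-0.5, -0.3, 0.2]
finger_gap: 0.0199
```

```bash
python3 d.py .466 -.037 .053 -65.3
```

```text
t 3.2 p [ 0.4645 -0.0378  0.0525] jaw -65.41 tilt 0.01 q6 0.988 F [-0.5 -0.3  0.2] T [-0.058  0.022  0.027] gap 0.0199
tool shift /100mm [-0.001 -0.017 -0.005]
tool rz /30deg -0.003717664251905243
```

Call:
{"fn": "jog_arm", "kwargs": {
  "motion": [
    [0.9,[-0.07,-0.002,0],[0,0,0.133]],
    [0.9,[-0.139,-0.01,0],[0,0,0.267]],
    [0.9,[-0.208,-0.022,0],[0,0,0.4]],
    [0.9,[-0.276,-0.039,0],[0,0,0.533]],
    [0.9,[-0.342,-0.06,0],[0,0,0.667]]
  ]
}}

```text
time_s: 3.7
tcp_pos: [0.4558, -0.004, 0.0525]
tcp_rot: [-2.305, 2.134, -0.001]
wrist_force: [1.1, 0.3, -1.2]
finger_gap: 0.0201
```

```bash
python3 d.py
```

```text
t 3.7 p [ 0.4558 -0.004   0.0525] jaw -85.59 tilt 0.02 q6 1.41 F [ 1.1  0.3 -1.2] T [-0.026 -0.291  0.142] gap 0.0201
```

Call:
{"fn": "jog_arm", "kwargs": {
  "motion": [
    [0.9,[-0.07,-0.002,0],[0,0,0.133]],
    [0.9,[-0.139,-0.01,0],[0,0,0.267]],
    [0.9,[-0.208,-0.022,0],[0,0,0.4]],
    [0.9,[-0.276,-0.039,0],[0,0,0.533]],
    [0.9,[-0.342,-0.06,0],[0,0,0.667]]
  ]
}}

```text
time_s: 4.2
tcp_pos: [0.4592, 0.0307, 0.0525]
tcp_rot: [-1.9, 2.502, -0.001]
wrist_force: [1.9, -0.2, -0.7]
finger_gap: 0.0198
```

Call:
{"fn": "jog_arm", "kwargs": {
  "motion": [
    [0.9,[-0.07,-0.002,0],[0,0,0.133]],
    [0.9,[-0.139,-0.01,0],[0,0,0.267]],
    [0.9,[-0.208,-0.022,0],[0,0,0.4]],
    [0.9,[-0.276,-0.039,0],[0,0,0.533]],
    [0.9,[-0.335,-0.058,0],[0,0,0.65]]
  ]
}}

```text
time_s: 4.7
tcp_pos: [0.4736, 0.0615, 0.0526]
tcp_rot: [-1.449, 2.787, 0.0]
wrist_force: [0.7, 0.2, -0.9]
finger_gap: 0.0197
```

Call:
{"fn": "jog_arm", "kwargs": {
  "motion": [
    [0.9,[0,0,0],[0,0,0]],
    [0.9,[0,0,0],[0,0,0]]
  ]
}}

```text
time_s: 4.9
tcp_pos: [0.4736, 0.0614, 0.0525]
tcp_rot: [-1.455, 2.784, 0.001]
wrist_force: [0.7, 1.1, -1.4]
finger_gap: 0.0194
```

Run:
```python
from m import *; import pickle
from d import rep
rep(None)
s=env.snapshot("top"); sc=env.snapshot("scene"); pickle.dump({"top":s,"scene":sc},open("s1.pkl","wb"))
save(s,"t1.png",(200,152,316,266),5); save(sc,"s1.png",(190,130,345,250),5)
```

```text
t 4.9 p [0.4736 0.0614 0.0525] jaw -124.81 tilt 0.03 q6 2.236 F [ 0.7  1.1 -1.4] T [ 0.317 -0.228  0.059] gap 0.0194
```

View pics/t1.png

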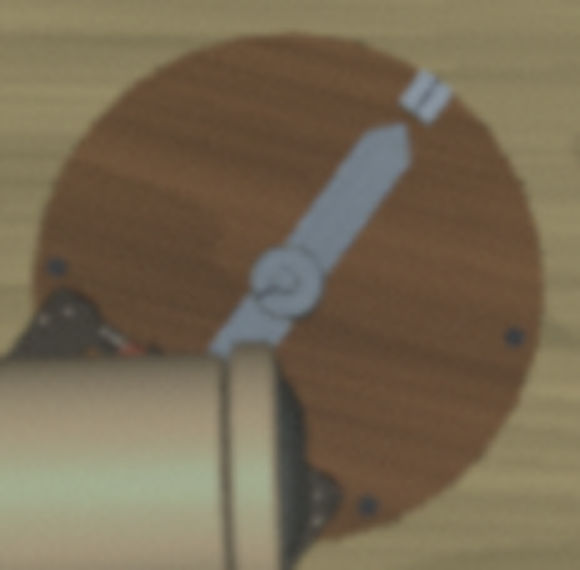

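The nose at (282,177) is now lined up with the block at (285,171). I'll measure the residual.

```bash
cat >> m.py <<'E'
def angles(s,O):
    cen=(257.5,209); comps,l=bright(s,cen)
    A=lambda q: np.degrees(np.arctan2(q[1]-O[1],q[0]-O[0]))
    i,a,c=min(comps,key=lambda k:np.hypot(*(k[2]-[284.7,170.9])))
    j=max(comps,key=lambda k:k[1])[0]
    v,u=np.where(l==i); W=s["color"].sum(2)
    blk=A(onplane(s,*c,.032))
    # dark line on block: darkest pixels inside the bounding hull
    hull=cv2.convexHull(np.stack([u,v],1).astype(np.int32)); hm=np.zeros(l.shape,np.uint8); cv2.fillConvexPoly(hm,hull,1)
    hv,hu=np.where(cv2.erode(hm,np.ones((3,3)))>0); w=np.clip(np.percentile(W[hm>0],60)-W[hv,hu].astype(float),0,None)
    ln=A(onplane(s,(hu*w).sum()/w.sum(),(hv*w).sum()/w.sum(),.032)); hc=A(onplane(s,*np.mean(np.argwhere(hm)[:,::-1],0),.032))
    v,u=np.where(l==j); Q=np.array([onplane(s,x,y,.039)[:2] for x,y in zip(u,v)])
    a0=np.radians(blk); d=(Q-O)@[np.cos(a0),np.sin(a0)]; t=(Q-O)@[-np.sin(a0),np.cos(a0)]
    k=(d>.03)&(d<.092)&(abs(t)<.03)
    f=cv2.fitLine(Q[k].astype(np.float32),cv2.DIST_L2,0,.001,.001).ravel(); f[:2]*=np.sign(f[0])
    off=(O[0]-f[2])*f[1]-(O[1]-f[3])*f[0]
    tip=Q[d>.108]-O
    print("block",blk,"hull",hc,"line",ln,"arm centroid ang",A(Q[k].mean(0)),"arm dir",np.degrees(np.arctan2(f[1],f[0])),"offset of axis mm",off*1e3,"tip",np.degrees(np.arctan2(*tip.mean(0)[::-1])),d.max(),len(tip))
E
python3 - <<'E'
from m import *; import pickle
S0=pickle.load(open("s0.pkl","rb"));S1=pickle.load(open("s1.pkl","rb"))
b,e=base(S0["top"],(257.5,209)); print(b)
for O in ([.5563,.0042],[.5559,.004]):
  for S in (S0,S1):
    try: angles(S["top"],np.array(O))
    except Exception as x: print(x)
E
```

```text
[0.5564851  0.00430258 0.14512479]
block -34.77780849866408 hull -34.71486046501501 line -34.685719821146265 arm centroid ang 4.50895794234317 arm dir 29.462433 offset of axis mm -17.546003268921478 tip nan 0.062218676069329175 0
block -34.79447325031227 hull -34.71486046501501 line -34.68075086615362 arm centroid ang -34.561413299029226 arm dir -34.774323 offset of axis mm 0.22729307451432867 tip -34.61097257285674 0.1116370121558623 5
block -34.61142713410453 hull -34.54899770484449 line -34.51957870408342 arm centroid ang 6.031570251059512 arm dir 46.189983 offset of axis mm -27.132021955282084 tip nan 0.0626602326038516 0
block -34.628290131368466 hull -34.54899770484449 line -34.51467241210727 arm centroid ang -34.20386664782385 arm dir -34.244625 offset of axis mm 0.04346672451649089 tip -34.40647074400971 0.11185330991664039 5m.py:36: RuntimeWarning: Mean of empty slice.
  print("block",blk,"hull",hc,"line",ln,"arm centroid ang",A(Q[k].mean(0)),"arm dir",np.degrees(np.arctan2(f[1],f[0])),"offset of axis mm",off*1e3,"tip",np.degrees(np.arctan2(*tip.mean(0)[::-1])),d.max(),len(tip))
  ret = um.true_divide(
```

View pics/s1.png

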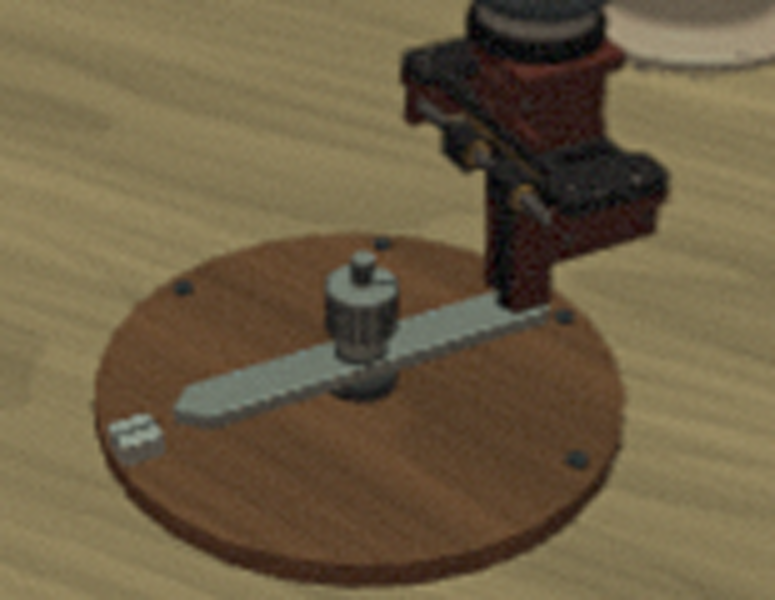

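Arm and mark agree within about 0.2°. I'm letting go of the knob, rising and unwinding the wrist.

Call:
{"fn": "jog_arm", "kwargs": {
  "motion": [
    [-0.2,[0,0,0],[0,0,0]],
    [-0.2,[0,0,0],[0,0,0]],
    [-0.2,[0,0,0],[0,0,0]],
    [-0.2,[0,0,0],[0,0,0]],
    [-0.2,[0,0,0],[0,0,0]]
  ]
}}

```text
time_s: 5.5
tcp_pos: [0.4735, 0.0611, 0.0527]
tcp_rot: [1.452, -2.786, 0.0]
wrist_force: [0.2, 0.2, 0.4]
finger_gap: 0.0524
```

Call:
{"fn": "jog_arm", "kwargs": {
  "motion": [
    [-0.2,[0,0,-0.1],[0,0,0]],
    [-0.2,[0,0,-0.4],[0,0,0]],
    [-0.2,[0,0,-0.8],[0,0,0]],
    [-1,[0,0,-1],[0,0,0]],
    [-1,[0,0,-1],[0,0,0]]
  ]
}}

```text
time_s: 6.0
tcp_pos: [0.4753, 0.0613, 0.1574]
tcp_rot: [-1.449, 2.779, -0.005]
wrist_force: [0.0, -0.7, 0.3]
finger_gap: 0.0653
```

Call:
{"fn": "jog_arm", "kwargs": {
  "motion": [
    [-1,[0,0,0],[0,0,-1]],
    [-1,[0,0,0],[0,0,-1]],
    [-1,[0,0,0],[0,0,-1]],
    [-1,[0,0,0],[0,0,-1]]
  ]
}}

```text
time_s: 6.4
tcp_pos: [0.473, 0.0612, 0.1512]
tcp_rot: [2.129, -2.308, -0.002]
wrist_force: [-0.1, 0.8, 0.9]
finger_gap: 0.0877
```

Call:
{"fn": "jog_arm", "kwargs": {
  "motion": [
    [-1,[0,0,0],[0,0,-1]],
    [-1,[0,0,0],[0,0,-1]],
    [-1,[0,0,0],[0,0,-1]],
    [-1,[0,0,0],[0,0,-1]]
  ]
}}

```text
time_s: 6.8
tcp_pos: [0.4729, 0.0611, 0.1512]
tcp_rot: [2.654, -1.679, -0.003]
wrist_force: [-0.0, -0.6, -1.0]
finger_gap: 0.0877
```

Call:
{"fn": "jog_arm", "kwargs": {
  "motion": [
    [-1,[0,0,0],[0,0,-1]],
    [-1,[0,0,0],[0,0,-1]],
    [-1,[0,0,0],[0,0,-1]],
    [-1,[0,0,0],[0,0,-1]]
  ]
}}

```text
time_s: 7.2
tcp_pos: [0.4729, 0.0612, 0.1512]
tcp_rot: [2.998, -0.935, -0.003]
wrist_force: [0.6, 0.4, -0.1]
finger_gap: 0.0877
```

Call:
{"fn": "jog_arm", "kwargs": {
  "motion": [
    [-1,[0,0,0],[0,0,-1]],
    [-1,[0,0,0],[0,0,-1]],
    [-1,[0,0,0],[0,0,-1]],
    [-1,[0,0,0],[0,0,-1]]
  ]
}}

```text
time_s: 7.6
tcp_pos: [0.4729, 0.0612, 0.1512]
tcp_rot: [3.139, -0.127, -0.003]
wrist_force: [0.2, -0.1, -0.3]
finger_gap: 0.0876
```

```bash
python3 d.py .5563 .0042 .14
```

```text
t 7.6 p [0.4729 0.0612 0.1512] jaw -4.63 tilt 0.12 q6 0.138 F [ 0.2 -0.1 -0.3] T [-0.046 -0.062 -0.016] gap 0.0876
tool shift /100mm [0.877 0.5   0.11 ]
```

Call:
{"fn": "jog_arm", "kwargs": {
  "motion": [
    [-1,[0.877,0.5,0],[0,0,-1]],
    [-1,[0.877,0.5,0],[0,0,-1]],
    [-1,[0.877,0.5,0],[0,0,-1]],
    [-1,[0.877,0.5,0],[0,0,-1]]
  ]
}}

```text
time_s: 8.0
tcp_pos: [0.5566, 0.0028, 0.1495]
tcp_rot: [-3.064, -0.687, 0.008]
wrist_force: [-0.4, -0.1, 0.0]
finger_gap: 0.0878
```

Call:
{"fn": "jog_arm", "kwargs": {
  "motion": [
    [-1,[0,0,0],[0,0,-1]],
    [-1,[0,0,0],[0,0,-1]],
    [-1,[0,0,0],[0,0,-1]],
    [-1,[0,0,0],[0,0,-1]]
  ]
}}

```text
time_s: 8.4
tcp_pos: [0.556, 0.0038, 0.151]
tcp_rot: [-2.781, -1.459, 0.003]
wrist_force: [0.3, 0.1, -0.9]
finger_gap: 0.0876
```

Call:
{"fn": "jog_arm", "kwargs": {
  "motion": [
    [-1,[0,0,0],[0,0,-1]],
    [-1,[0,0,0],[0,0,-1]],
    [-1,[0,0,0],[0,0,-1]],
    [-1,[0,0,0],[0,0,-1]]
  ]
}}

```text
time_s: 8.8
tcp_pos: [0.556, 0.0039, 0.1511]
tcp_rot: [-2.308, -2.129, 0.002]
wrist_force: [0.3, 0.2, 0.2]
finger_gap: 0.088
```

Call:
{"fn": "jog_arm", "kwargs": {
  "motion": [
    [-1,[0,0,0],[0,0,-1]],
    [-1,[0,0,0],[0,0,-1]],
    [-1,[0,0,0],[0,0,-1]],
    [-1,[0,0,0],[0,0,-1]],
    [-1,[0,0,0],[0,0,-1]]
  ]
}}

```text
time_s: 9.3
tcp_pos: [0.556, 0.0039, 0.1512]
tcp_rot: [-1.685, -2.649, 0.002]
wrist_force: [0.0, 0.1, -0.4]
finger_gap: 0.0879
```

```bash
python3 d.py .5561 .0042 .059
```

```text
t 9.3 p [0.556  0.0039 0.1512] jaw 115.1 tilt 0.12 q6 -2.063 F [ 0.   0.1 -0.4] T [ 0.074 -0.13  -0.027] gap 0.0879
tool shift /100mm [0.002 0.004 0.922]
```

Call:
{"fn": "jog_arm", "kwargs": {
  "motion": [
    [-1,[0,0,0.25],[0,0,0]],
    [-1,[0,0,0.5],[0,0,0]],
    [-1,[0,0,0.72],[0,0,0]],
    [-1,[0,0,0.85],[0,0,0]],
    [-1,[0,0,0.92],[0,0,0]]
  ]
}}

```text
time_s: 9.8
tcp_pos: [0.5557, 0.0039, 0.0587]
tcp_rot: [-1.687, -2.648, 0.002]
wrist_force: [0.0, 0.3, 0.5]
finger_gap: 0.088
```

Call:
{"fn": "jog_arm", "kwargs": {
  "motion": [
    [0.8,[0,0,0],[0,0,0]],
    [0.8,[0,0,0],[0,0,0]],
    [0.8,[0,0,0],[0,0,0]],
    [0.8,[0,0,0],[0,0,0]],
    [0.8,[0,0,0],[0,0,0]]
  ],
  "squeeze": 20
}}

```text
time_s: 10.3
tcp_pos: [0.557, 0.0038, 0.0614]
tcp_rot: [1.686, 2.65, 0.001]
wrist_force: [-0.1, -0.0, 0.6]
finger_gap: 0.0511
```

Call:
{"fn": "jog_arm", "kwargs": {
  "motion": [
    [0.8,[0,0,0],[0,0,0]],
    [0.8,[0,0,0],[0,0,0]],
    [0.8,[0,0,0],[0,0,0]],
    [0.8,[0,0,0],[0,0,0]]
  ]
}}

```text
time_s: 10.7
tcp_pos: [0.5567, 0.0037, 0.0609]
tcp_rot: [1.686, 2.65, 0.0]
wrist_force: [0.6, -0.1, 2.0]
finger_gap: 0.0395
```

```bash
python3 d.py .5561 .0042 .059
```

```text
t 10.7 p [0.5567 0.0037 0.0609] jaw 115.06 tilt 0.03 q6 -2.063 F [ 0.6 -0.1  2. ] T [-0.011 -0.127 -0.006] gap 0.0395
tool shift /100mm [ 0.007 -0.004  0.019]
```

Call:
{"fn": "jog_arm", "kwargs": {
  "motion": [
    [0.8,[0,0,0.001],[0,0,0.2]],
    [0.8,[0,0,0.002],[0,0,0.4]],
    [0.8,[0,0,0.003],[0,0,0.6]],
    [0.8,[0,0,0.004],[0,0,0.8]],
    [0.8,[0,0,0.005],[0,0,1]]
  ]
}}

```text
time_s: 11.2
tcp_pos: [0.5568, 0.0038, 0.0604]
tcp_rot: [2.319, 2.119, 0.001]
wrist_force: [0.5, 1.0, 0.7]
finger_gap: 0.0397
```

```bash
python3 d.py
```

```text
t 11.2 p [0.5568 0.0038 0.0604] jaw 84.83 tilt 0.03 q6 -1.535 F [0.5 1.  0.7] T [-0.029 -0.089  0.072] gap 0.0397
```

Call:
{"fn": "jog_arm", "kwargs": {
  "motion": [
    [0.8,[0,0,0.001],[0,0,0.2]],
    [0.8,[0,0,0.002],[0,0,0.4]],
    [0.8,[0,0,0.003],[0,0,0.6]],
    [0.8,[0,0,0.004],[0,0,0.8]],
    [0.8,[0,0,0.005],[0,0,1]]
  ]
}}

```text
time_s: 11.7
tcp_pos: [0.5568, 0.0038, 0.0599]
tcp_rot: [2.789, 1.446, 0.001]
wrist_force: [0.9, -0.8, 1.1]
finger_gap: 0.0401
```

Run:
```python
from d import rep; from m import *; import pickle
rep(None); s=env.snapshot("scene"); top=env.snapshot("top"); pickle.dump({"top":top,"scene":s},open("s2.pkl","wb")); save(s,"s2.png",(190,130,345,250),5)
```

```text
t 11.7 p [0.5568 0.0038 0.0599] jaw 54.83 tilt 0.04 q6 -1.011 F [ 0.9 -0.8  1.1] T [-0.026 -0.246  0.074] gap 0.0401
```

View pics/s2.png

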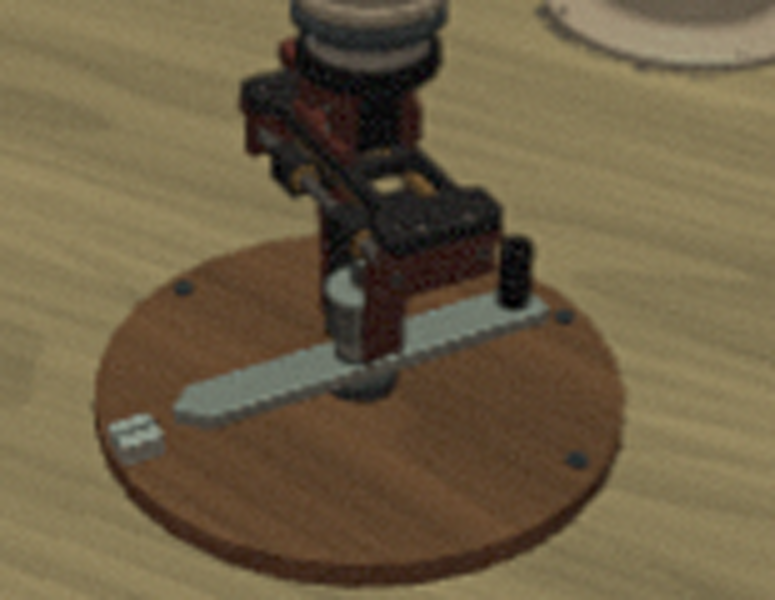

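The scene view shows the fingers on the knurl at crop (365,310) and the arm still on the mark. Twist torque is about 0.073 N·m, which is thread friction, so the nut is turning with the grip.

Call:
{"fn": "jog_arm", "kwargs": {
  "motion": [
    [0.8,[0,0,0.001],[0,0,0.2]],
    [0.8,[0,0,0.002],[0,0,0.4]],
    [0.8,[0,0,0.003],[0,0,0.6]],
    [0.8,[0,0,0.004],[0,0,0.8]],
    [0.8,[0,0,0.005],[0,0,1]]
  ]
}}

```text
time_s: 12.3
tcp_pos: [0.5569, 0.0038, 0.0594]
tcp_rot: [3.067, 0.68, 0.001]
wrist_force: [0.8, -0.3, 1.4]
finger_gap: 0.0397
```

```bash
python3 d.py
```

```text
t 12.3 p [0.5569 0.0038 0.0594] jaw 25.02 tilt 0.05 q6 -0.491 F [ 0.8 -0.3  1.4] T [-0.023 -0.258  0.043] gap 0.0397
```

Call:
{"fn": "jog_arm", "kwargs": {
  "motion": [
    [0.8,[0,0,0.001],[0,0,0.2]],
    [0.8,[0,0,0.002],[0,0,0.4]],
    [0.8,[0,0,0.003],[0,0,0.6]],
    [0.8,[0,0,0.004],[0,0,0.8]]
  ]
}}

```text
time_s: 12.7
tcp_pos: [0.5569, 0.0038, 0.059]
tcp_rot: [3.141, 0.028, 0.001]
wrist_force: [0.8, -0.4, 1.7]
finger_gap: 0.0395
```

```bash
python3 d.py
```

```text
t 12.7 p [0.5569 0.0038 0.059 ] jaw 1.01 tilt 0.05 q6 -0.072 F [ 0.8 -0.4  1.7] T [-0.113 -0.287  0.068] gap 0.0395
```

Call:
{"fn": "jog_arm", "kwargs": {
  "motion": [
    [0.8,[0,0,0.001],[0,0,0.17]],
    [0.8,[0,0,0.002],[0,0,0.33]]
  ]
}}

```text
time_s: 12.9
tcp_pos: [0.557, 0.0038, 0.0589]
tcp_rot: [-3.132, 0.242, -0.002]
wrist_force: [0.8, 0.2, 1.5]
finger_gap: 0.0396
```

```bash
python3 d.py
```

```text
t 12.9 p [0.557  0.0038 0.0589] jaw -8.85 tilt 0.06 q6 0.1 F [0.8 0.2 1.5] T [-0.106 -0.26   0.036] gap 0.0396
```

Call:
{"fn": "jog_arm", "kwargs": {
  "motion": [
    [0.8,[0,0,0.001],[0,0,0.17]],
    [0.8,[0,0,0.002],[0,0,0.33]]
  ]
}}

```text
time_s: 13.1
tcp_pos: [0.557, 0.0038, 0.0587]
tcp_rot: [-3.1, 0.512, -0.002]
wrist_force: [1.5, 0.2, 1.1]
finger_gap: 0.0397
```

```bash
python3 d.py
```

```text
t 13.1 p [0.557  0.0038 0.0587] jaw -18.74 tilt 0.06 q6 0.273 F [1.5 0.2 1.1] T [-0.141 -0.253  0.126] gap 0.0397
```

Call:
{"fn": "jog_arm", "kwargs": {
  "motion": [
    [0.8,[0,0,0.001],[0,0,0.1]],
    [0.8,[0,0,0.001],[0,0,0.17]]
  ]
}}

```text
time_s: 13.3
tcp_pos: [0.5574, 0.0049, 0.0587]
tcp_rot: [-3.073, 0.644, -0.003]
wrist_force: [1.5, 2.0, 0.4]
finger_gap: 0.0393
```

```bash
python3 d.py
```

```text
t 13.3 p [0.5574 0.0049 0.0587] jaw -23.67 tilt 0.17 q6 0.36 F [1.5 2.  0.4] T [ 0.374 -0.456  0.646] gap 0.0393
```

Call:
{"fn": "jog_arm", "kwargs": {
  "motion": [
    [0.8,[0,0,0.001],[0,0,0.1]],
    [0.8,[0,0,0.001],[0,0,0.17]]
  ]
}}

```text
time_s: 13.5
tcp_pos: [0.5572, 0.0042, 0.0587]
tcp_rot: [-3.042, 0.781, -0.002]
wrist_force: [4.2, 5.4, 1.4]
finger_gap: 0.0393
```

```bash
python3 d.py
```

```text
t 13.5 p [0.5572 0.0042 0.0587] jaw -28.79 tilt 0.1 q6 0.449 F [4.2 5.4 1.4] T [ 0.844 -0.704  0.425] gap 0.0393
```

The bottom stop shows clearly: torque jumped from about 0.06 to 0.65 between jaw −18.7° and −23.7°, then the grip slipped to −28.8°. I'm backing off in small steps to find where the nut starts to follow.

Call:
{"fn": "jog_arm", "kwargs": {
  "motion": [
    [0.8,[0,0,0],[0,0,-0.03]],
    [0.8,[0,0,0],[0,0,-0.03]]
  ]
}}

```text
time_s: 13.7
tcp_pos: [0.5572, 0.0044, 0.0587]
tcp_rot: [-3.048, 0.755, -0.002]
wrist_force: [1.9, 3.4, 2.4]
finger_gap: 0.0395
```

```bash
python3 d.py
```

```text
t 13.7 p [0.5572 0.0044 0.0587] jaw -27.83 tilt 0.12 q6 0.432 F [1.9 3.4 2.4] T [ 0.433 -0.544  0.048] gap 0.0395
```

Call:
{"fn": "jog_arm", "kwargs": {
  "motion": [
    [0.8,[0,0,0],[0,0,-0.03]],
    [0.8,[0,0,0],[0,0,-0.03]]
  ]
}}

```text
time_s: 13.9
tcp_pos: [0.5572, 0.0043, 0.0587]
tcp_rot: [-3.053, 0.734, -0.002]
wrist_force: [3.2, 4.2, 2.8]
finger_gap: 0.0396
```

```bash
python3 d.py
```

```text
t 13.9 p [0.5572 0.0043 0.0587] jaw -27.02 tilt 0.12 q6 0.418 F [3.2 4.2 2.8] T [ 0.668 -0.615 -0.023] gap 0.0396
```

Call:
{"fn": "jog_arm", "kwargs": {
  "motion": [
    [0.8,[0,0,0],[0,0,-0.03]],
    [0.8,[0,0,0],[0,0,-0.03]]
  ]
}}

```text
time_s: 14.1
tcp_pos: [0.5572, 0.0044, 0.0587]
tcp_rot: [-3.059, 0.71, -0.002]
wrist_force: [3.5, 4.0, 3.7]
finger_gap: 0.04
```

```bash
python3 d.py
```

```text
t 14.1 p [0.5572 0.0044 0.0587] jaw -26.12 tilt 0.12 q6 0.402 F [3.5 4.  3.7] T [ 0.718 -0.595  0.041] gap 0.04
```

Call:
{"fn": "jog_arm", "kwargs": {
  "motion": [
    [0.8,[0,0,-0.001],[0,0,-0.2]],
    [0.8,[0,0,-0.002],[0,0,-0.4]],
    [0.8,[0,0,-0.003],[0,0,-0.6]],
    [0.8,[0,0,-0.004],[0,0,-0.8]],
    [0.8,[0,0,-0.005],[0,0,-1]]
  ]
}}

```text
time_s: 14.6
tcp_pos: [0.5568, 0.0045, 0.0592]
tcp_rot: [-3.138, -0.112, -0.001]
wrist_force: [1.6, 3.8, 4.5]
finger_gap: 0.0393
```

```bash
python3 d.py
```

```text
t 14.6 p [0.5568 0.0045 0.0592] jaw 4.1 tilt 0.08 q6 -0.125 F [1.6 3.8 4.5] T [ 0.736 -0.379 -0.073] gap 0.0393
```

Call:
{"fn": "jog_arm", "kwargs": {
  "motion": [
    [0.8,[0,0,-0.001],[0,0,-0.2]],
    [0.8,[0,0,-0.002],[0,0,-0.4]],
    [0.8,[0,0,-0.003],[0,0,-0.6]],
    [0.8,[0,0,-0.004],[0,0,-0.8]],
    [0.8,[0,0,-0.005],[0,0,-1]]
  ]
}}

```text
time_s: 15.1
tcp_pos: [0.5565, 0.0043, 0.0597]
tcp_rot: [-3.003, -0.921, -0.0]
wrist_force: [0.6, 4.3, 5.3]
finger_gap: 0.0398
```

```bash
python3 d.py
```

```text
t 15.1 p [0.5565 0.0043 0.0597] jaw 34.09 tilt 0.06 q6 -0.649 F [0.6 4.3 5.3] T [ 0.666 -0.146 -0.112] gap 0.0398
```

Call:
{"fn": "jog_arm", "kwargs": {
  "motion": [
    [0.8,[0,0,-0.001],[0,0,-0.2]],
    [0.8,[0,0,-0.002],[0,0,-0.4]],
    [0.8,[0,0,-0.003],[0,0,-0.6]],
    [0.8,[0,0,-0.004],[0,0,-0.8]],
    [0.8,[0,0,-0.005],[0,0,-0.95]]
  ]
}}

```text
time_s: 15.6
tcp_pos: [0.5562, 0.004, 0.0601]
tcp_rot: [-2.684, -1.631, 0.001]
wrist_force: [-0.8, 2.8, 6.2]
finger_gap: 0.0397
```

Call:
{"fn": "jog_arm", "kwargs": {
  "motion": [
    [0.8,[0,0,0],[0,0,0]],
    [0.8,[0,0,0],[0,0,0]]
  ]
}}

```text
time_s: 15.8
tcp_pos: [0.5562, 0.004, 0.0602]
tcp_rot: [-2.687, -1.626, 0.001]
wrist_force: [-1.5, 3.6, 4.7]
finger_gap: 0.0402
```

Run:
```python
from d import rep; from m import *; import pickle
rep(None); s=env.snapshot("scene"); top=env.snapshot("top"); pickle.dump({"top":top,"scene":s},open("s3.pkl","wb"))
S1=pickle.load(open("s1.pkl","rb"))["scene"]
c=(205,170,285,235)
cr=lambda s: cv2.resize(s["color"][c[1]:c[3],c[0]:c[2],::-1],None,fx=4.8,fy=4.8,interpolation=cv2.INTER_CUBIC)
cv2.imwrite("pics/cmp.png",np.hstack([cr(S1),cr(s)]))
for x in (pickle.load(open("s1.pkl","rb"))["top"],pickle.load(open("s2.pkl","rb"))["top"],top):
  try: angles(x,np.array([.5563,.0042]))
  except Exception as e: print(e)
```

```text
t 15.8 p [0.5562 0.004  0.0602] jaw 62.36 tilt 0.05 q6 -1.142 F [-1.5  3.6  4.7] T [ 0.522 -0.013  0.087] gap 0.0402
block -34.79447325031227 hull -34.71486046501501 line -34.68075086615362 arm centroid ang -34.561413299029226 arm dir -34.774323 offset of axis mm 0.22729307451432867 tip -34.61097257285674 0.1116370121558623 5
OpenCV(4.12.0) /io/opencv/modules/imgproc/src/linefit.cpp:50: error: (-215:Assertion failed) count > 0 in function 'fitLine2D_wods'

OpenCV(4.12.0) /io/opencv/modules/imgproc/src/linefit.cpp:50: error: (-215:Assertion failed) count > 0 in function 'fitLine2D_wods'
```

View pics/cmp.png

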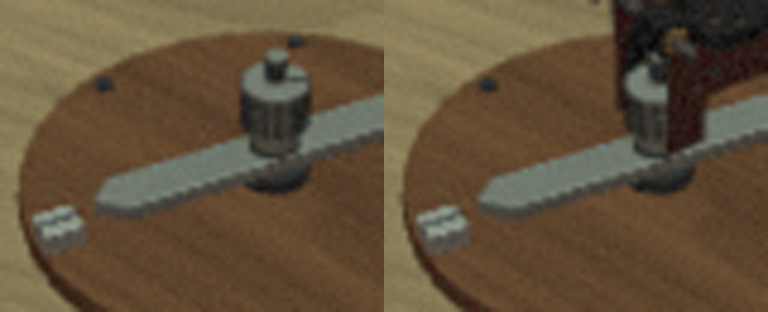

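Side by side, the nose stays at about crop (97,205) before and after, pointing at the block. The nut is gripped at crop (665,110). I'll do a numeric check that the arm didn't move, then hand in.

Run:
```python
from m import *; import pickle
from d import rep
a=pickle.load(open("s1.pkl","rb"))["scene"]["color"]; b=pickle.load(open("s3.pkl","rb"))["scene"]["color"]
w=(slice(195,222),slice(218,255)); g=lambda x: cv2.cvtColor(x,cv2.COLOR_RGB2GRAY)[w].astype(np.float32)
print("nose shift px",cv2.phaseCorrelate(g(a),g(b)),"mean diff",np.abs(g(a)-g(b)).mean())
rep(None); print(env.job_done()); rep(None)
```

```text
nose shift px ((-0.050563282879149796, 0.46149669150377015), 0.9760557536725645) mean diff 2.4634635
t 15.9 p [0.5562 0.0041 0.0601] jaw 62.35 tilt 0.06 q6 -1.142 F [-0.7  2.9  6. ] T [0.539 0.07  0.037] gap 0.0398
the job is handed in; nothing more can be done
None
the job is handed in; nothing more can be done
```

I swung the arm onto the line, bottomed the nut, backed it off a quarter turn, and handed the job in at about 16 s with the nut still gripped. No verdict is reported.

- **Arm:** I moved it clockwise about 60° by the knob. The top view then gave arm −34.6° to −34.8° against the line at −34.7°.
- **Nut:** It turned about 135–140° clockwise before bottoming. The torque about the stud jumped from about 0.06 to 0.65 N·m, and the grip slipped a few degrees on the stop. I took the back-off zero from the point where that torque released, at jaw about −27.5°, and turned back to +62.4°, about 90°. The uncertainty is 1–2°. The torque stayed at thread-friction level on the way back, so I don't think it slipped again.
- **Final grip:** The opening was 39.8 mm on the 40 mm knurl, with light wrist force (under about 7 N).
- **Checks that failed or disagreed:**
  - The final angle check from the top view failed because the robot hides the arm there.
  - In the side view, the nose and block look unmoved by eye. A picture correlation of that area gave a 0.46-pixel vertical shift. I put that down to noise or lighting, but did not resolve it.
  - I did not measure the bystanders again; nothing I did came near them.

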